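# Lock the blade-holder clamp into the microtome base

### The job

Take the quarter-turn clamp from its parking stand, drop its T-head through the slot in the blade-holder base until the flange sits flat, then swing its lever clockwise (seen from above) about a quarter turn so the head locks under the slot. Keep pushing the lever until the head meets its stop and the lever's slip clutch gives by some ten degrees, then stop: do not drive the clutch on. Let go, and leave the other things on the bench where they are.

Things in the scene. Friction and masses are not known exactly. Their poses are not given: they have to be found in the camera images.
- clamp: Loose clamp, 0.2 kg, z up, hanging upright in the stand. Origin: on its axis, underside of the steel flange (44 mm dia, 5 mm thick). Above: black round hub to grip, 26 mm dia, top at z 50 mm. Below: locating boss 34 mm dia, 5 mm deep, 2 mm bevel; 10 mm stem; T-head, a bar 28 mm long (clamp's x) by 10 mm (y) by 12 mm high, z -26 to -14 mm.
- lever (a joint): Slip of the lever on the clamp, rad; 0 at start: lever along the clamp's +x. Pushed, the lever turns the whole clamp; only above 0.3 N m (5.4 N at its grip) does the clutch give: it then slips smoothly at that torque, without a drop in force, and stays where left. Clockwise slip is positive. Above 0.05 it has given; 0.4 is too far.
- lever_grip (a point): Middle of the lever's round black grip (16 mm thick, 38 to 75 mm from the clamp's axis), 56 mm from the axis, 12 mm above the flange's underside; x axis points outwards along the level lever. The lever's 8 mm rod leaves a steel collar round the hub, 33 mm dia, 6.5 to 17.5 mm above the flange's underside.
- socket (a point): Centre of the socket, at the level of the surface (40 mm above the bench) where the flange must sit; z up, x along the slot. Round recess 36 mm dia, 6 mm deep, for the boss; in its floor the slot, 32 mm (x) by 15 mm (y), through a 6 mm lip; below, a 40 mm square chamber, floor 30 mm under the surface. The head enters either way round.
- base: Fixed grey base 230x170x40 mm, origin on the bench below the socket; spans x -60 to 170, y -85 to 85 mm. Blade holder on it beyond x 107 mm, top 90 mm above bench. Hidden stops in the chamber end the clockwise turn, anywhere from 75 to 98 degrees off the slot: feel for it. Anticlockwise the head jams after 15 to 45 degrees.
- stand: Fixed white parking stand, 80 x 80 mm, 36 mm high, with a 39 mm round hole in which the clamp hangs by its flange. Origin at the centre of its underside.
- cassettes: Loose stack of white cassettes, 40 x 28 x 40 mm, origin at its underside. Leave alone.
- brush: Loose wooden brush lying down, 165 mm long along its x, 12 mm thick. Leave alone.
- jar: Loose closed jar, 50 mm diameter, 85 mm high, origin at its underside. Leave alone.
There are look-alikes about, which are no part of the job. What is shaped like the clamp but green or orange is not meant.

How it is judged (in metres and radians):
On the way, in this order (a step that is already met when the one before it is completed fails the run):
1. the clamp sits in the socket, flange down, its head still along the slot (horizontal distance between clamp and socket below 0.004 m and z of clamp in the frame of socket between -0.0025 and 0.0025 m and angle between the x axis of clamp and the x axis of socket, either way round below 0.5 rad), for 0.1 s.
2. the head is turned crosswise under the slot (60 degrees or more) (angle between the x axis of clamp and the y axis of socket, either way round below 0.5 rad and z of clamp in the frame of socket below 0.003 m), for 0.05 s.
3. the lever's clutch gives (slip above 0.05 rad) (value of joint lever above 0.05 rad), for 0.05 s.
At the end, for the whole second after the job is handed in: The clamp rests in the socket: centred within 4 mm, flange within 2.5 mm of the surface, upright within 0.08 rad, its head crosswise to the slot within 0.42 rad, at rest, and its lever slipped between 0.05 and 0.4 rad (horizontal distance between clamp and socket below 0.004 m and z of clamp in the frame of socket between -0.0025 and 0.0025 m and angle between clamp's own z axis and vertical below 0.08 rad and angle between the x axis of clamp and the y axis of socket, either way round below 0.42 rad and value of joint lever between 0.05 and 0.4 rad and linear speed of clamp below 0.02 m/s and angular speed of clamp below 0.1 rad/s); the robot touches nothing.
It fails at once if the clutch is driven on (slip over 0.45 rad) (value of joint lever above 0.45 rad).
It fails at once if a bystander is moved more than 3 cm (distance of any of cassettes, brush, jar from where it was at the start of the episode above 0.03 m).
It also fails if it takes over 64 s, if anything falls off the work surface, if the arm or the gripper's body presses on something with over 40 N, if the wrist force passes 120 N, or if a joint passes its speed limit or range.

### The arm

A 6-joint arm with a two-finger parallel gripper is mounted at the origin on the work surface. World frame = base frame: x ahead of the robot, y to its left, z up, the work surface at z = 0. Lengths are in mm, angles in rad, forces in N, time in s.
With the tool pointing down it reaches from about 275 to 750 mm from the base axis. Payload 10.2 kg.
Tool frame: the origin (TCP) lies midway between the tips of the shut fingers; the grasp point (between the pads) lies 19 mm behind it; z points along the fingers, y is the direction in which the jaws open and shut (so a half turn about z gives the same grasp; the last joint's range is limited). The gripper opens to 85 mm and grips with 20 to 120 N. Pads are 22 mm wide; open, the fingers measure 114 mm over their backs; the gripper's body (76 mm by 85 mm) begins 54 mm behind the grasp point. The pads swing forward as they close: fully open they stand 13 mm farther back than shut.
Start: joints at [-0.223, 0.313, 1.498, -0, 1.331, -0.223], TCP at [525.006, -0.013, 231.294] pointing down, gripper open.
Joint ranges: [-2.94, 2.94], [-0.97, 2.17], [0.19, 2.56], [-1.23, 4.37], [0.02, 3.11], [-2.88, 2.88]. Speed limits (rad/s): [2.39, 2.39, 3.01, 3.14, 3.14, 3.14].

### API

Orientations are given as a unit quaternion [w, x, y, z].
In Python, from rig import sense, optics, ctrl gives the robot as it stands.
- The arm moves only by the tool play_rows, never from a script. Its argument "plan" is a list of rows, each a list of 7 numbers: the shift along the world's x, y, z in mm, then the turn, a rotation vector about the world's x, y, z in rad, then the opening, from -1 (shut) to 1 (fully open), so that 0 is half open. A call has 1 to 5 rows; each row shifts and turns the pose as measured when the row begins; what a row does not reach is not made up. A row lasts 1/12 s, in which the tool goes at most 41.7 mm and 7.16 degrees, less where a joint would pass 70% of its speed; a pose out of reach is approached as far as the arm can. A call is refused whole if a number of a shift passes 41.7 or a number of a turn 0.125, either way. A call with a gripper value outside its range is refused whole. The fingers move at their own pace and stop on an object; "grip_force" is the grip in N (left out, the last holds). Time passes only in rows, so rows that do not move let the fingers close. It gives the time, the measured TCP pose, the force and the opening at its end, in the units of the state.
- sense(): the state, without advancing time (a new reading comes with each control period).
- optics.capture(name): name is "scene" or "side" or "wrist"; returns a dict with "img" (420x560x3 uint8, blue, green, red), "fx", "fy", "cx", "cy" (pixels), "world_to_cam" (4x4, takes a point from world to camera coordinates). Camera axes: x right, y up, looking along -z (the intrinsics and any distortion apply to the point x, -y, -z); pixel columns grow to the right and rows downward; lengths in mm; the calibration is good to about 2 mm. A picture is of the moment at which its call begins. There is no depth.
- ctrl.finish_job(): hands the job in, once; it reports no verdict.
The state is a dict: "time_s": time; "joints": joint angles; "dq": joint speeds; "tau": joint torques, N m; "eef_pos": TCP position; "ee_rot": TCP orientation; "force": force on the tool from outside, world axes, zero at the start; "wrist_torque": the same for the moment, N m; "grip_width": opening from 0.0 (shut) to 1.0 (fully open).
Only numpy, scipy, OpenCV 4.12 (cv2) and the standard library are available. Lean on these libraries where they do the work, as an engineer would, in place of code of your own. Each camera call takes 0.05 s, during which the arm holds its last target. There are 200 camera calls.

## Working session

There is one attempt and no reset: what is moved stays moved. The work goes in short steps, Python scripts to look and compute and a tool call to move; the robot and the scene stay as the last step left them, time stands still between calls to the robot, and variables do not carry over. Pictures are saved under pics/ and viewed, about 8 in all and at most 12, crops included, and the job is handed in when it is done.

Besides the shell and the picture viewer there is one more tool, called after "Request:" as name(argument=value, ...), one argument or row to a line, values as JSON. play_rows: Moves the arm, as the interface text tells. Its arguments: {"type":"object","properties":{"plan":{"type":"array"},"grip_force":{"type":"number"}},"required":["plan"]}

```bash
ls; mkdir -p pics
cat > h.py <<'E'
import numpy as np, cv2
from rig import sense, optics, ctrl
def cap(n,f=None):
    c=optics.capture(n)
    if f: cv2.imwrite('pics/'+f,c['img'])
    return c
def ray(c,u,v):
    M=np.array(c['world_to_cam']);R=M[:3,:3];t=M[:3,3]
    d=R.T@np.array([(u-c['cx'])/c['fx'],-(v-c['cy'])/c['fy'],-1.]);return -R.T@t,d
def onz(c,u,v,z):
    o,d=ray(c,u,v);return o+d*(z-o[2])/d[2]
def proj(c,p):
    M=np.array(c['world_to_cam']);q=M[:3,:3]@np.array(p,float)+M[:3,3]
    return c['cx']+c['fx']*q[0]/-q[2], c['cy']-c['fy']*q[1]/-q[2]
E
python3 - <<'E'
from h import *
a=cap('scene','a.png');b=cap('side','b.png');w=cap('wrist','w.png')
for c in (a,b,w):print({k:v for k,v in c.items() if k!='img'}); print(ray(c,280,210))
print(sense())
E
```

```text
pics
{'fx': 472.77201531186137, 'fy': 472.77201531186137, 'cx': 283.0530286090218, 'cy': 204.58119007552924, 'world_to_cam': array([[ 4.15150046e-01,  9.09740095e-01, -4.83715226e-03,
        -1.66567799e+02],
       [-5.40541726e-01,  2.50940089e-01,  8.03021615e-01,
         2.72956543e+02],
       [ 7.31754796e-01, -3.30759778e-01,  5.95930271e-01,
        -1.42873911e+03],
       [ 0.00000000e+00,  0.00000000e+00,  0.00000000e+00,
         1.00000000e+00]])}
(array([1262.18172625, -389.53176439,  631.43316693]), array([-0.72824015,  0.32200871, -0.60510309]))
{'fx': 521.2574042987281, 'fy': 521.2574042987281, 'cx': 275.4567469686275, 'cy': 206.02302429344223, 'world_to_cam': array([[ 7.58500649e-01, -6.51668962e-01, -2.08094210e-03,
        -4.79588070e+02],
       [ 4.90311356e-01,  5.68581539e-01,  6.60537515e-01,
        -2.89641744e+02],
       [-4.29268611e-01, -5.02038443e-01,  7.50790158e-01,
        -9.50865784e+02],
       [ 0.00000000e+00,  0.00000000e+00,  0.00000000e+00,
         1.00000000e+00]])}
(array([  97.60566398, -625.21888838,  904.22191517]), array([ 0.43213
[... 597 characters left out ...]
ime_s': 0.15, 'joints': array([-2.23388833e-01,  3.13310673e-01,  1.49822606e+00, -5.44863967e-06,
        1.33102386e+00, -2.23413537e-01]), 'dq': array([-6.05643462e-04, -1.31139108e-03, -4.09102377e-03, -8.64234789e-05,
        1.82216056e-03,  1.71586714e-03]), 'tau': array([ 1.79854873e-03, -4.12368500e+01, -2.59796566e+01, -1.57318855e-04,
        3.17765021e-03, -3.62555340e-05]), 'eef_pos': array([5.24812622e+02, 3.48799508e-02, 2.30885816e+02]), 'ee_rot': array([-4.08120518e-04,  7.07097506e-01,  7.07115891e-01, -2.60134782e-04]), 'force': array([ 0.35312755,  0.25849161, -0.21488605]), 'wrist_torque': array([-0.00640808, -0.01436877, -0.00339773]), 'grip_width': 1.0003190844954781}
```

View pics/a.png

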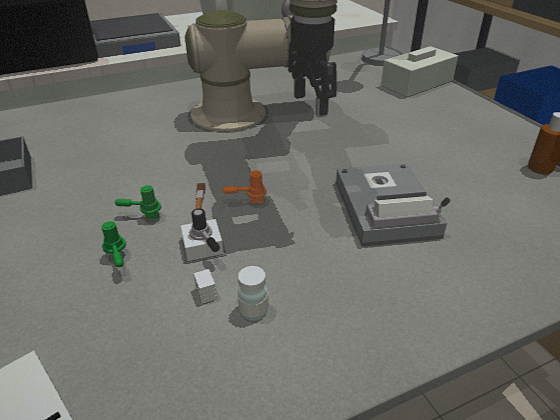

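View pics/b.png

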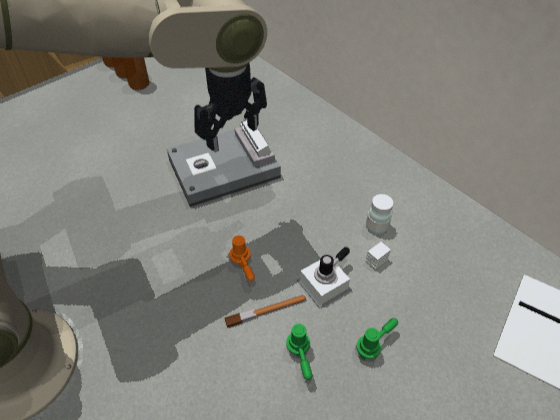

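Scene view: clamp hub top about (198,212), grip (210,243), socket (379,180), jar (252,290), orange look-alike (257,187). Side view: hub top (326,259), grip (343,255), socket (201,163), base corners (168,155)-(192,200)-(279,178).

Run:
```python
from h import *
a=cap('scene');b=cap('side')
p=lambda n,*x:print(n,np.round(onz(*x),1))
p('hub a',a,198,212,86);p('hub b',b,326,259,86)
p('grip a',a,211,244,48);p('grip b',b,343,255,48)
p('sock a',a,379,180,40);p('sock b',b,201,163,40)
for uv in((168,155),(192,200-7),(279,172)):p('corner b',b,*uv,40)
for uv in((337,170),(361,233),(413,166)):p('corner a',a,*uv,40)
p('jar',b,381,203,85);p('cass',b,378,252,40);p('orange',b,239,243,50);p('orlever',b,250,274,12);p('br',b,305,298,6);p('br2',b,228,322,6)
p('stand',b,302,282,36);p('stand',b,330,299,36);p('stand',b,349,281,36)
```

```text
hub a [ 545.9 -243.1   86. ]
hub b [ 550.6 -244.1   86. ]
grip a [ 601.4 -238.7   48. ]
grip b [ 604.6 -241.7   48. ]
sock a [542.4 173.4  40. ]
sock b [546.4 172.   40. ]
corner b [502. 247.  40.]
corner b [474.5 105.5  40. ]
corner b [667.2  27.8  40. ]
corner a [466.  108.6  40. ]
corner a [683.8  37.5  40. ]
corner a [526.1 279.3  40. ]
jar [ 739.6 -215.9   85. ]
cass [ 669.1 -279.6   40. ]
orange [463.3 -81.9  50. ]
orlever [ 447.6 -135.1   12. ]
br [ 497.  -247.5    6. ]
br2 [ 348.9 -190.     6. ]
stand [ 503.9 -229.6   36. ]
stand [ 518.5 -293.    36. ]
stand [ 575.5 -288.3   36. ]
```

Request:
play_rows(
  plan=[
    [2, -19, -3, 0, 0, 0.124, 1],
    [2, -19, -3, 0, 0, 0.124, 1],
    [2, -19, -3, 0, 0, 0.124, 1],
    [2, -19, -3, 0, 0, 0.124, 1],
    [2, -19, -3, 0, 0, 0.124, 1],
  ],
)

```text
time_s: 0.67
eef_pos: [534.8, -95.2, 215.9]
ee_rot: [-0.0, 0.453, 0.891, 0.0]
force: [-0.7, -0.1, -0.6]
grip_width: 1.003
```

Request:
play_rows(
  plan=[
    [2, -19, -3, 0, 0, 0.124, 1],
    [2, -19, -3, 0, 0, 0.124, 1],
    [2, -19, -3, 0, 0, 0.124, 1],
    [2, -19, -3, 0, 0, 0.124, 1],
    [2, -19, -3, 0, 0, 0.124, 1],
  ],
)

```text
time_s: 1.08
eef_pos: [544.6, -195.0, 199.5]
ee_rot: [-0.001, 0.157, 0.988, 0.0]
force: [0.4, 1.0, -0.7]
grip_width: 0.999
```

Request:
play_rows(
  plan=[
    [2, -19, -3, 0, 0, 0.124, 1],
    [2, -19, -3, 0, 0, 0.124, 1],
    [2, -19, -3, 0, 0, 0.124, 1],
    [0, 0, 0, 0, 0, 0, 1],
  ],
)

```text
time_s: 1.42
eef_pos: [550.0, -257.7, 188.3]
ee_rot: [-0.002, -0.031, 1.0, 0.0]
force: [-0.1, -0.6, -0.2]
grip_width: 1.0
```

Run:
```python
from h import *
w=cap('wrist','w1.png')
for n,p in dict(top=(548,-243.5,86),fl=(548,-243.5,36),grip=(603,-240,48)).items(): print(n,np.round(proj(w,p)))
o,d=ray(w,w['cx'],w['cy']);print(o,d)
```

```text
top [297. 207.]
fl [294. 192.]
grip [294. 244.]
[ 468.1336629  -262.77285709  331.747846  ] [ 0.31646244  0.02106046 -0.94837122]
```

View pics/w1.png

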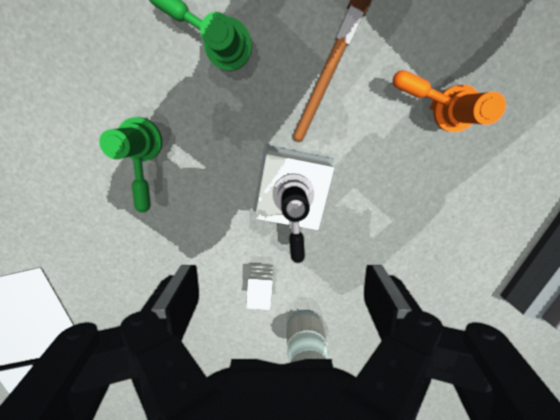

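Clamp seen: hub top at (296,207), lever grip centred about (297,247), pointing down-image; the fit with predictions is within ~1–3 px.

Run:
```python
from h import *
w=cap('wrist')
g=cv2.cvtColor(w['img'],cv2.COLOR_BGR2GRAY)
def blob(x0,x1,y0,y1,t):
    m=np.zeros_like(g);m[y0:y1,x0:x1]=(g[y0:y1,x0:x1]<t);n,l,s,c=cv2.connectedComponentsWithStats(m)
    i=1+np.argmax(s[1:,4]);return s[i],c[i]
print(blob(280,315,233,270,45))
s,c=blob(280,315,233,270,45)
p=onz(w,*c,48);print(p)
h=onz(w,296,207,86);print(h,np.arctan2(*(p-h)[1::-1]),np.hypot(*(p-h)[:2]))
# hub disc circles
r=cv2.HoughCircles(cv2.resize(g[180:240,270:325],None,fx=6,fy=6,interpolation=2),3,1.5,60,param1=80,param2=0.6,minRadius=50,maxRadius=110) if 0 else cv2.HoughCircles(cv2.resize(g[180:240,270:325],None,fx=6,fy=6,interpolation=2),cv2.HOUGH_GRADIENT,1.5,30,param1=80,param2=25,minRadius=45,maxRadius=110)
print(r[0,:4]/6+[270,180,0] if r is not None else None)
```

```text
(array([288, 233,  15,  29, 335], dtype=int32), array([295.33731343, 246.57910448]))
[ 605.8634028  -236.90535641   48.        ]
[ 548.50230985 -242.38018284   86.        ] 0.09515669382924659 57.62177287072224
[[292.125      201.375       15.15000057]
 [293.375      206.375       14.875     ]
 [297.625      199.625       18.17500114]
 [293.875      195.625       13.5       ]]
```

Request:
play_rows(
  plan=[
    [0, 5, -20, 0, 0, 0, 1],
    [-1, 5, -25, 0, 0, 0.02, 1],
    [-0.5, 3.5, -30, 0, 0, 0, 1],
    [0, 0, -30, 0, 0, 0, 1],
    [0, 0, -20, 0, 0, 0, 1],
  ],
)

```text
time_s: 1.93
eef_pos: [551.1, -236.7, 67.0]
ee_rot: [0.004, -0.033, 0.999, -0.003]
force: [-0.1, -0.2, -1.0]
grip_width: 0.999
```

```bash
python3 -c "
from h import *
print(sense()['eef_pos'])"
```

```text
[ 551.11900656 -236.73826656   66.96078712]
```

Request:
play_rows(
  plan=[
    [-2.6, -7.3, 0, 0, 0, 0, 1],
    [0, 0, -9, 0, 0, 0, 1],
    [0, 0, 0, 0, 0, 0, 1],
    [0, 0, 0, 0, 0, 0, 1],
  ],
)

```text
time_s: 2.27
eef_pos: [547.8, -241.1, 56.5]
ee_rot: [0.002, -0.031, 1.0, -0.001]
force: [0.0, 0.2, 0.7]
grip_width: 1.001
```

Request:
play_rows(
  plan=[
    [0.5, -2.5, 0.5, 0, 0, 0, 0.2],
    [0, 0, 0, 0, 0, 0, -0.4],
    [0, 0, 0, 0, 0, 0, -1],
    [0, 0, 0, 0, 0, 0, -1],
    [0, 0, 0, 0, 0, 0, -1],
  ],
  grip_force=40,
)

```text
time_s: 2.68
eef_pos: [550.2, -244.9, 61.5]
ee_rot: [0.005, -0.03, 1.0, -0.003]
force: [0.1, -5.0, 4.3]
grip_width: 0.296
```

Request:
play_rows(
  plan=[
    [0, 0, 0, 0, 0, 0, -1],
    [0, 0, 0, 0, 0, 0, -1],
    [0, 0, 0, 0, 0, 0, -1],
  ],
  grip_force=60,
)

```text
time_s: 2.93
eef_pos: [550.2, -245.0, 61.8]
ee_rot: [0.005, -0.03, 1.0, -0.004]
force: [0.1, -0.4, -0.1]
grip_width: 0.282
```

Request:
play_rows(
  plan=[
    [0, 0, 10, 0, 0, 0, -1],
    [0, 0, 20, 0, 0, 0, -1],
    [0, 0, 25, 0, 0, 0, -1],
    [0, 0, 20, 0, 0, 0, -1],
    [0, 0, 0, 0, 0, 0, -1],
  ],
)

```text
time_s: 3.35
eef_pos: [548.4, -243.6, 139.3]
ee_rot: [0.003, -0.03, 1.0, -0.002]
force: [0.3, -0.1, -1.8]
grip_width: 0.283
```

Run:
```python
from h import *
w=cap('wrist');b=cap('side');a=cap('scene');s=sense();print(s['eef_pos'],s['ee_rot'],s['force'],s['grip_width'])
u,v=map(int,proj(b,s['eef_pos']))
u2,v2=map(int,proj(a,s['eef_pos']))
cr=lambda i,u,v,h,k:cv2.resize(i[max(v-h,0):v+h,max(u-h,0):u+h],(k,k),interpolation=2)
o=np.hstack([cr(b['img'],u,v,45,400),cr(a['img'],u2,v2,40,400)])
cv2.imwrite('pics/c1.png',o);print(u,v,u2,v2)
```

```text
[ 546.755424   -242.502887    134.18861803] [-2.89395253e-04 -2.99735448e-02  9.99550388e-01  7.24952522e-04] [ 0.0172916  -0.31124289 -3.39359603] 0.28494384029872216
325 244 195 191
```

View pics/c1.png

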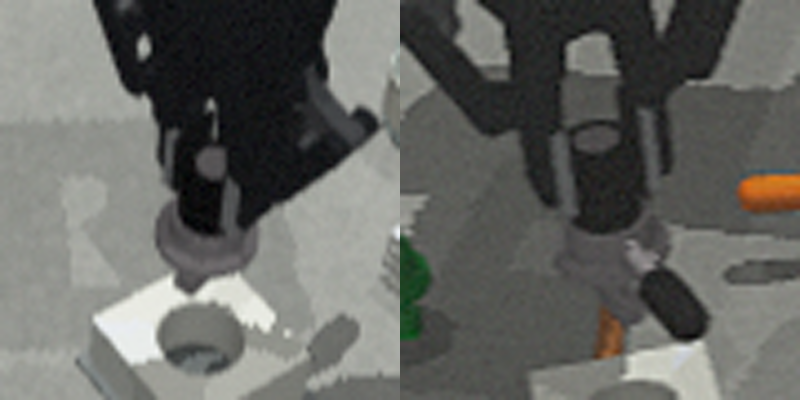

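The clamp hangs upright between the pads, flange and T-head clear of the stand. I'll carry it near the socket.

Request:
play_rows(
  plan=[
    [0, 20, 5, 0, 0, -0.1, -1],
    [0, 35, 5, 0, 0, -0.1, -1],
    [0, 35, 5, 0, 0, -0.1, -1],
    [0, 35, 2, 0, 0, -0.1, -1],
    [0, 35, 2, 0, 0, -0.02, -1],
  ],
)

```text
time_s: 3.92
eef_pos: [542.1, -81.9, 144.2]
ee_rot: [-0.007, 0.194, 0.981, 0.003]
force: [1.0, 1.0, -2.8]
grip_width: 0.283
```

Request:
play_rows(
  plan=[
    [0, 35, 0, 0, 0, 0, -1],
    [0, 35, 0, 0, 0, 0, -1],
    [0, 35, 0, 0, 0, 0, -1],
    [0, 30, 0, 0, 0, 0, -1],
    [0, 15, 0, 0, 0, 0, -1],
  ],
)

```text
time_s: 4.33
eef_pos: [536.8, 78.9, 136.5]
ee_rot: [-0.014, 0.194, 0.981, 0.003]
force: [0.1, 0.2, -2.6]
grip_width: 0.284
```

Request:
play_rows(
  plan=[
    [0, 0, 0, 0, 0, 0, -1],
    [0, 0, 0, 0, 0, 0, -1],
  ],
)

```text
time_s: 4.5
eef_pos: [534.9, 82.5, 133.4]
ee_rot: [-0.016, 0.191, 0.981, 0.003]
force: [0.3, -0.5, -1.8]
grip_width: 0.284
```

Run:
```python
from h import *
w=cap('wrist','w2.png');b=cap('side','b2.png');a=cap('scene','a2.png');s=sense();print(s['eef_pos'],s['ee_rot'],s['force'],s['grip_width'])
for p in ((544.5,172.7,40),s['eef_pos']): print([np.round(proj(c,p)) for c in (w,b,a)])
```

```text
[535.43944543  81.02998939 134.13211169] [-0.01585267  0.1926969   0.98112487  0.00325338] [ 0.50638632 -0.28342794 -2.27114744] 0.2799982400592131
[array([384., 186.]), array([200., 163.]), array([379., 181.])]
[array([279., 268.]), array([217., 156.]), array([345., 151.])]
```

View pics/w2.png

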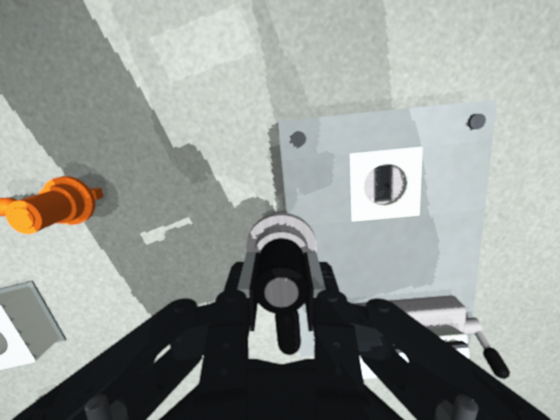

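Run:
```python
from h import *
from scipy.spatial.transform import Rotation as Ro
w=cap('wrist');a=cap('scene');b=cap('side');s=sense();q=s['ee_rot'];R=Ro.from_quat([q[1],q[2],q[3],q[0]])
z=R.apply([0,0,1]);print('pos',s['eef_pos'],'jaw yaw',np.arctan2(*R.apply([0,1,0])[1::-1]),'corr',np.cross(z,[0,0,-1]))
def sq(c,u,v,r,t):
    g=cv2.cvtColor(c['img'],6);m=np.zeros_like(g);m[v-r:v+r,u-r:u+r]=255*(g[v-r:v+r,u-r:u+r]>t)
    k=max(cv2.findContours(m,0,1)[0],key=cv2.contourArea);B=cv2.approxPolyDP(cv2.convexHull(k),5,True)[:,0]
    P=np.array([onz(c,*x,40)[:2] for x in B]);print(B.tolist(),np.round(P,1).tolist(),'ctr',P.mean(0))
    for i in range(len(P)):
        d=P[(i+1)%len(P)]-P[i];print(round(np.hypot(*d),1),round((np.arctan2(d[1],d[0])+np.pi/4)%(np.pi/2)-np.pi/4,3),end='; ')
    print()
sq(w,386,184,50,225);
for t in(170,200):
  sq(a,379,181,22,t)
# slot: dark blob in wrist
g=cv2.cvtColor(w['img'],6);m=np.zeros_like(g);m[160:210,362:410]=255*(g[160:210,362:410]<60)
k=max(cv2.findContours(m,0,1)[0],key=cv2.contourArea);r=cv2.minAreaRect(k);bx=cv2.boxPoints(r);print('slot',r,[np.round(onz(w,*x,34)[:2],1).tolist() for x in bx])
# recess circle
for c in [w]:
  cr=cv2.resize(g[155:215,355:418],None,fx=6,fy=6,interpolation=2);h=cv2.HoughCircles(cr,3,1.5,100,param1=80,param2=30,minRadius=90,maxRadius=160)
  if h is not None:
    x=h[0,0]/6;print(x,onz(w,355+x[0],155+x[1],40))
```

```text
pos [535.77717234  80.971051   134.75227385] jaw yaw 1.1824232415655684 corr [-0.01256283 -0.02857691 -0.        ]
[[422, 144], [420, 212], [353, 219], [351, 152]] [[523.6, 209.5], [579.5, 193.6], [563.6, 137.8], [507.9, 154.3]] ctr [543.65390291 173.78105203]
58.1 -0.277; 58.0 -0.277; 58.1 -0.287; 57.4 -0.276; 
[[395, 185], [372, 187], [365, 174], [388, 172]] [[574.2, 194.3], [559.4, 143.8], [508.0, 158.3], [523.1, 211.0]] ctr [541.17892276 176.84827483]
52.7 -0.286; 53.4 -0.276; 54.8 -0.28; 53.7 -0.316; 
[[397, 202]] [[628.9, 160.7]] ctr [628.90389571 160.67302786]
0.0 0.0; 
slot ((383.7146911621094, 180.4898223876953), (13.669855117797852, 33.47865295410156), 2.0454084873199463) [[554.4, 163.7], [526.7, 173.1], [531.4, 183.7], [559.4, 174.6]]
[35.125    25.375    18.175001] [542.74201437 177.30951627  40.        ]
```

Request:
play_rows(
  plan=[
    [2, 30, -3, -0.012, -0.028, 0.04, -1],
    [2, 30, -3, 0, 0, 0.04, -1],
    [2, 20, -3, 0, 0, 0, -1],
    [2, 10, -3, 0, 0, 0, -1],
    [0, 0, 0, 0, 0, 0, -1],
  ],
)

```text
time_s: 5.22
eef_pos: [545.4, 169.8, 122.8]
ee_rot: [0.001, 0.156, 0.988, -0.0]
force: [-0.2, -0.2, -2.0]
grip_width: 0.282
```

```bash
cat >> h.py <<'E'
from scipy.spatial.transform import Rotation as Ro
def st():
    s=sense();q=s['ee_rot'];R=Ro.from_quat([q[1],q[2],q[3],q[0]]);z=R.apply([0,0,1])
    print('pos',s['eef_pos'].round(1),'jaw',np.arctan2(*R.apply([0,1,0])[1::-1]).round(3),'corr',np.cross(z,[0,0,-1]).round(4),'F',s['force'].round(1),'w',s['grip_width'].round(3));return s
E
python3 - <<'E'
from h import *
w=cap('wrist');b=cap('side');a=cap('scene');s=st()
t=s['eef_pos']
cr=lambda i,u,v,h,k:cv2.resize(i[max(v-h,0):v+h,max(u-h,0):u+h],(k,k),interpolation=2)
print('wrist crop origin',(220,200),'scale 4')
u,v=map(int,proj(a,t-[0,0,30]));print('scene c',u,v)
cv2.imwrite('pics/c2.png',np.hstack([cr(w['img'],290,300,75,400),cr(a['img'],u,v,35,400)]))
E
```

```text
Traceback (most recent call last):
  File "h.py", line 18, in st
    print('pos',s['eef_pos'].round(1),'jaw',np.arctan2(*R.apply([0,1,0])[1::-1]).round(3),'corr',np.cross(z,[0,0,-1]).round(4),'F',s['force'].round(1),'w',s['grip_width'].round(3));return s
                                                                                                                                                           ^^^^^^^^^^^^^^^^^^^^^
AttributeError: 'float' object has no attribute 'round'
```

```bash
sed -i "s/s\['grip_width'\].round(3)/round(s['grip_width'],3)/" h.py
python3 - <<'E'
from h import *
w=cap('wrist');b=cap('side');a=cap('scene');s=st()
t=s['eef_pos']
cr=lambda i,u,v,h,k:cv2.resize(i[max(v-h,0):v+h,max(u-h,0):u+h],(k,k),interpolation=2)
u,v=map(int,proj(a,t-[0,0,30]));print('scene c',u,v)
cv2.imwrite('pics/c2.png',np.hstack([cr(w['img'],290,300,75,400),cr(a['img'],u,v,35,400)]))
E
```

```text
pos [545.6 167.7 123.6] jaw 1.255 corr [0.0014 0.0034 0.    ] F [ 0.7  0.7 -3. ] w 0.287
scene c 380 160
```

View pics/c2.png

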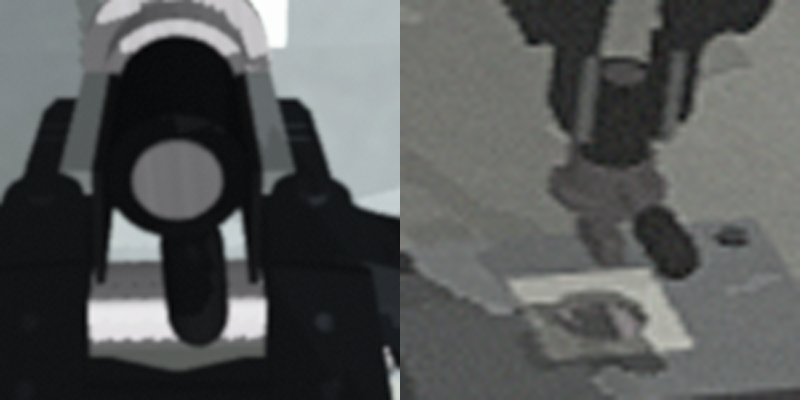

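Wrist crop: hub top disc at crop (178,180) → pixel (281.8,292.5); lever grip centreline at (196,290) → (288.5,333.7). Scene crop: clamp upright, T-head above the white square.

Run:
```python
from h import *
w=cap('wrist');s=st();t=s['eef_pos']
for dz in (21,24,27):
    h=onz(w,281.8,292.5,t[2]+dz);g=onz(w,288.5,333.7,t[2]+dz-38);d=g-h
    print(dz,(h-t).round(1),np.arctan2(d[1],d[0]).round(3),np.hypot(*d[:2]).round(1))
```

```text
pos [545.6 167.9 123.6] jaw 1.256 corr [0.0013 0.0034 0.    ] F [-0.1  0.1 -2.5] w 0.28
21 [ 2.7 -0.4 21. ] -0.236 60.0
24 [ 0.7  0.3 24. ] -0.236 59.4
27 [-1.4  0.9 27. ] -0.237 58.8
```

Request:
play_rows(
  plan=[
    [-1, 3, -8, 0, 0, -0.02, -1],
    [-1, 3, -8, 0, 0, 0, -1],
    [0, 0, -8, 0, 0, 0, -1],
    [0, 0, 0, 0, 0, 0, -1],
    [0, 0, 0, 0, 0, 0, -1],
  ],
)

```text
time_s: 5.98
eef_pos: [544.0, 172.1, 98.7]
ee_rot: [0.002, 0.168, 0.986, -0.0]
force: [1.0, -0.1, -1.2]
grip_width: 0.279
```

Run:
```python
from h import *
s=st()
```

```text
pos [544.  172.1  98.7] jaw 1.234 corr [0.0016 0.0044 0.    ] F [ 1.  -0.1 -1.2] w 0.279
```

Request:
play_rows(
  plan=[
    [-0.4, 1.7, -3, 0, 0.004, 0, -1],
    [0, 0, -4, 0, 0, 0, -1],
    [0, 0, -3, 0, 0, 0, -1],
    [0, 0, -3, 0, 0, 0, -1],
  ],
)

```text
time_s: 6.32
eef_pos: [544.2, 173.8, 85.5]
ee_rot: [0.001, 0.168, 0.986, -0.001]
force: [-0.6, -0.9, -1.9]
grip_width: 0.282
```

Request:
play_rows(
  plan=[
    [0, 0, -3, 0, 0, 0, -1],
    [0, 0, -3, 0, 0, 0, -1],
    [0, 0, -2, 0, 0, 0, -1],
  ],
)

```text
time_s: 6.57
eef_pos: [544.1, 173.8, 76.4]
ee_rot: [0.001, 0.168, 0.986, -0.001]
force: [0.6, 0.4, -2.1]
grip_width: 0.281
```

Request:
play_rows(
  plan=[
    [0, 0, -2.5, 0, 0, 0, -1],
    [0, 0, -2, 0, 0, 0, -1],
    [0, 0, -1, 0, 0, 0, -1],
  ],
)

```text
time_s: 6.82
eef_pos: [544.0, 173.7, 70.1]
ee_rot: [0.001, 0.168, 0.986, -0.001]
force: [0.2, 0.2, -2.9]
grip_width: 0.288
```

Request:
play_rows(
  plan=[
    [0, 0, -1.5, 0, 0, 0, -1],
    [0, 0, -1.5, 0, 0, 0, -1],
    [0, 0, 0, 0, 0, 0, -1],
  ],
)

```text
time_s: 7.07
eef_pos: [544.0, 173.7, 66.6]
ee_rot: [0.001, 0.168, 0.986, -0.001]
force: [-0.4, 0.3, -1.9]
grip_width: 0.28
```

Request:
play_rows(
  plan=[
    [0, 0, -1.5, 0, 0, 0, -1],
    [0, 0, -1.5, 0, 0, 0, -1],
    [0, 0, 0, 0, 0, 0, -1],
  ],
)

```text
time_s: 7.32
eef_pos: [544.4, 173.9, 66.3]
ee_rot: [0.001, 0.167, 0.986, -0.001]
force: [0.8, 0.2, -1.9]
grip_width: 0.284
```

Request:
play_rows(
  plan=[
    [0, 0, -3, 0, 0, 0, -1],
    [0, 0, -3, 0, 0, 0, -1],
  ],
)

```text
time_s: 7.48
eef_pos: [544.9, 174.0, 65.5]
ee_rot: [0.003, 0.167, 0.986, -0.001]
force: [-18.1, -3.9, 37.7]
grip_width: 0.286
```

Run:
```python
from h import *
b=cap('side');a=cap('scene');s=st()
t=s['eef_pos']
cr=lambda i,u,v,h,k:cv2.resize(i[max(v-h,0):v+h,max(u-h,0):u+h],(k,k),interpolation=2)
P=[543.7,174,45];print(proj(a,P),proj(b,P))
cv2.imwrite('pics/c3.png',np.hstack([cr(c['img'],*map(int,proj(c,P)),30,400) for c in(a,b)]))
```

```text
pos [544.9 174.   65.5] jaw 1.235 corr [0.0021 0.0049 0.    ] F [-14.2  -3.8  29. ] w 0.283
(np.float64(379.7906725305056), np.float64(178.3674241974754)) (np.float64(199.37321788542076), np.float64(161.55506592703458))
```

View pics/c3.png

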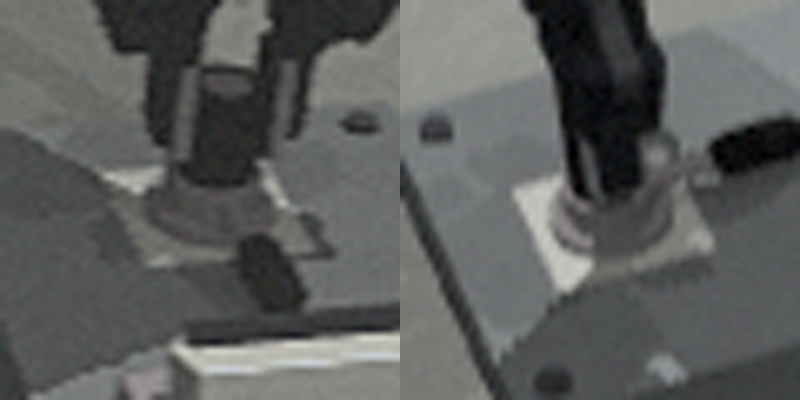

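The flange appears flat on the white square in both views (scene crop (210,215), side crop (620,230)), lever along base +x. Now I'll release.

Request:
play_rows(
  plan=[
    [0, 0, 0.5, 0, 0, 0, -0.6],
    [0, 0, 0, 0, 0, 0, -0.2],
    [0, 0, 0, 0, 0, 0, 0.2],
    [0, 0, 0, 0, 0, 0, 0.5],
    [0, 0, 0, 0, 0, 0, 0.6],
  ],
)

```text
time_s: 8.0
eef_pos: [545.8, 174.1, 67.4]
ee_rot: [0.004, 0.167, 0.986, -0.0]
force: [0.1, 1.1, -0.3]
grip_width: 0.795
```

Request:
play_rows(
  plan=[
    [0, 0, 20, 0, 0, 0, 0.6],
    [0, 0, 25, 0, 0, 0, 0.6],
    [0, 0, 25, 0, 0, 0, 0.6],
    [0, 0, 15, 0, 0, 0, 0.6],
    [0, 0, 0, 0, 0, 0, 0.6],
  ],
)

```text
time_s: 8.42
eef_pos: [544.5, 173.9, 152.7]
ee_rot: [0.002, 0.167, 0.986, -0.001]
force: [0.4, -0.8, -0.2]
grip_width: 0.798
```

Run:
```python
from h import *
w=cap('wrist');s=st()
cv2.imwrite('pics/c4.png',cv2.resize(w['img'][150:360,180:400],None,fx=2.5,fy=2.5,interpolation=2))
P=[543.7,174,0]
for z in(40,90):print(proj(w,[543.7,174,z]))
```

```text
pos [544.  173.8 151.2] jaw 1.235 corr [0.0024 0.0013 0.    ] F [-0.7 -0.5 -0.5] w 0.798
(np.float64(280.73013459260767), np.float64(202.80175917754585))
(np.float64(280.62418740457537), np.float64(222.9576895337176))
```

View pics/c4.png

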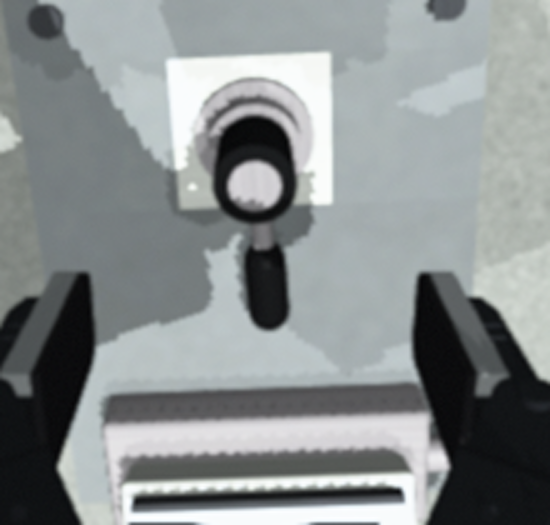

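Clamp is upright and centred: flange centre at crop (256,137), hub top (255,186), both within about 1.5 px of the predicted socket positions. Lever grip is at (267,288), pointing to base +x.

Request:
play_rows(
  plan=[
    [20, 6, 0, 0, 0, 0, -1],
    [20, 6, 0, 0, 0, 0, -1],
    [20, 6, 0, 0, 0, 0, -1],
    [0, 0, 0, 0, 0, 0, -1],
    [0, 0, 0, 0, 0, 0, -1],
  ],
)

```text
time_s: 8.88
eef_pos: [603.7, 192.1, 143.1]
ee_rot: [-0.004, 0.167, 0.986, -0.002]
force: [0.2, -0.1, -0.1]
grip_width: 0.087
```

Run:
```python
from h import *
w=cap('wrist');s=st();b=cap('side')
C=np.array([544.5,174.])
g=cv2.cvtColor(b['img'],6)
for th in (-.15,-.2,-.25,-.3):
    print(th,np.round(proj(b,[*(C+56*np.array([np.cos(th),np.sin(th)])),52]),1))
```

```text
pos [603.3 192.  142.9] jaw 1.235 corr [ 0.0036 -0.0092  0.    ] F [-0.3  0.2 -0.9] w 0.011
-0.15 [220.3 150.7]
-0.2 [220.8 151.4]
-0.25 [221.3 152.1]
-0.3 [221.7 152.8]
```

Request:
play_rows(
  plan=[
    [1, 0, -20, 0, -0.008, 0, -1],
    [0, 0, -25, 0, 0, 0, -1],
    [0, 0, -20, 0, 0, 0, -1],
    [0, 0, -10, 0, 0, 0, -1],
    [0, 0, 0, 0, 0, 0, -1],
  ],
)

```text
time_s: 9.4
eef_pos: [601.3, 191.2, 66.0]
ee_rot: [0.0, 0.167, 0.986, -0.002]
force: [-0.3, 0.7, 0.5]
grip_width: -0.004
```

Request:
play_rows(
  plan=[
    [1, 0, -7, 0, 0, 0, -1],
    [2, 0, -7, 0, 0, 0, -1],
    [0, 0, -3, 0, 0, 0, -1],
    [0, 0, 0, 0, 0, 0, -1],
  ],
)

```text
time_s: 9.73
eef_pos: [605.1, 191.2, 50.1]
ee_rot: [0.002, 0.167, 0.986, -0.001]
force: [-0.9, -0.2, 0.2]
grip_width: -0.002
```

```bash
cat >> h.py <<'E'
C=np.array([544.5,174.])
def orbit(step,n,rad=60,z=49):
    s=st();r=s['eef_pos'][:2]-C;f=np.arctan2(r[1],r[0]);print('phi',f.round(3),'rad',np.hypot(*r).round(1))
    u=r/np.hypot(*r);t=np.array([u[1],-u[0]]);F=s['force'][:2];print('Ft on tool',(F@t).round(2),'Fr',(F@u).round(2))
    p=r
    for i in range(n):
        f-=step;R=np.hypot(*r)+(rad-np.hypot(*r))*min(1,(i+1)/3);q=R*np.array([np.cos(f),np.sin(f)]);print((q-p).round(1),-step);p=q
E
python3 -c "
from h import *
orbit(.11,10)"
```

```text
pos [605.1 191.2  50.1] jaw 1.234 corr [0.0032 0.003  0.    ] F [-0.9 -0.2  0.2] w -0.002
phi 0.276 rad 63.0
Ft on tool -0.07 Fr -0.87
[ 0.5 -6.9] -0.11
[-0.2 -6.8] -0.11
[-1.  -6.7] -0.11
[-0.7 -6.6] -0.11
[-1.4 -6.4] -0.11
[-2.1 -6.2] -0.11
[-2.8 -6. ] -0.11
[-3.4 -5.6] -0.11
[-4.  -5.2] -0.11
[-4.6 -4.7] -0.11
```

Request:
play_rows(
  plan=[
    [0.5, -6.9, -1, 0, 0, 0, -1],
    [-0.2, -6.8, 0, 0, 0, -0.11, -1],
    [-1, -6.7, 0, 0, 0, -0.11, -1],
    [-0.7, -6.6, 0, 0, 0, -0.11, -1],
  ],
)

```text
time_s: 10.07
eef_pos: [604.9, 163.3, 50.9]
ee_rot: [0.003, 0.331, 0.944, -0.001]
force: [-0.3, 0.5, 1.8]
grip_width: 0.0
```

```bash
python3 -c "
from h import *
orbit(.11,6)"
```

```text
pos [604.9 163.3  50.9] jaw 0.896 corr [0.0042 0.0058 0.    ] F [-0.3  0.5  1.8] w 0.0
phi -0.175 rad 61.3
Ft on tool -0.47 Fr -0.41
[-1.9 -6.4] -0.11
[-2.6 -6.1] -0.11
[-3.3 -5.8] -0.11
[-3.5 -5.6] -0.11
[-4.1 -5.2] -0.11
[-4.6 -4.7] -0.11
```

Request:
play_rows(
  plan=[
    [-1.9, -6.4, -1, 0, 0, -0.11, -1],
    [-2.6, -6.1, 0, 0, 0, -0.11, -1],
    [-3.3, -5.8, 0, 0, 0, -0.11, -1],
    [-3.5, -5.6, 0, 0, 0, -0.11, -1],
  ],
)

```text
time_s: 10.4
eef_pos: [595.1, 136.3, 52.4]
ee_rot: [0.006, 0.539, 0.842, -0.001]
force: [-0.1, 0.5, 0.2]
grip_width: 0.003
```

Run:
```python
from h import *
orbit(.1,5)
b=cap('side');a=cap('scene')
cr=lambda i,u,v,h,k:cv2.resize(i[max(v-h,0):v+h,max(u-h,0):u+h],(k,k),interpolation=2)
P=[543.7,150,45]
cv2.imwrite('pics/c5.png',np.hstack([cr(c['img'],*map(int,proj(c,P)),45,400) for c in(a,b)]))
```

```text
pos [595.1 136.3  52.4] jaw 0.433 corr [0.0071 0.0088 0.    ] F [-0.1  0.5  0.2] w 0.003
phi -0.64 rad 63.2
Ft on tool -0.31 Fr -0.38
[-4.8 -4.2] -0.1
[-5.1 -3.6] -0.1
[-5.4 -3. ] -0.1
[-5.  -3.3] -0.1
[-5.3 -2.8] -0.1
```

View pics/c5.png

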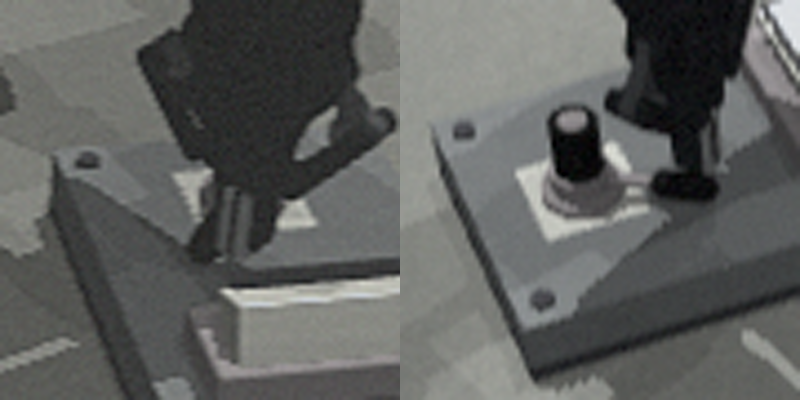

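The side crop shows the fingers against the grip (685,185), which has turned clockwise; the flange is still flat. I'll continue, lowering slightly.

Request:
play_rows(
  plan=[
    [-5, -4, -3, 0.007, 0.008, -0.1, -1],
    [-5.3, -3.5, -1, 0, 0, -0.1, -1],
    [-5.5, -2.8, -1, 0, 0, -0.1, -1],
    [-5.5, -2.5, 0, 0, 0, -0.1, -1],
  ],
)

```text
time_s: 10.83
eef_pos: [576.7, 122.3, 50.0]
ee_rot: [0.004, 0.693, 0.721, 0.002]
force: [1.2, -1.0, 1.1]
grip_width: 0.001
```

Run:
```python
from h import *
orbit(.07,4,59)
```

```text
pos [576.7 122.3  50. ] jaw 0.039 corr [0.002 0.008 0.   ] F [ 1.2 -1.   1.1] w 0.001
phi -1.013 rad 60.9
Ft on tool -0.51 Fr 1.47
[-4.  -1.6] -0.07
[-4.  -1.3] -0.07
[-4.1 -1. ] -0.07
[-3.9 -1.3] -0.07
```

Request:
play_rows(
  plan=[
    [-4, -1.6, -1, 0, 0.008, -0.03, -1],
    [-4, -1.3, 0, 0, 0, -0.06, -1],
    [-3, -1, 0, 0, 0, -0.05, -1],
  ],
)

```text
time_s: 11.08
eef_pos: [567.2, 117.7, 50.9]
ee_rot: [0.003, 0.741, 0.672, 0.001]
force: [0.7, -0.1, 0.3]
grip_width: 0.003
```

Run:
```python
from h import *
orbit(.04,4,59)
```

```text
pos [567.2 117.7  50.9] jaw -0.098 corr [0.0029 0.0048 0.    ] F [ 0.7 -0.1  0.3] w 0.003
phi -1.187 rad 60.7
Ft on tool -0.63 Fr 0.36
[-2.5 -0.3] -0.04
[-2.4 -0.2] -0.04
[-2.4 -0.1] -0.04
[-2.3 -0.6] -0.04
```

Request:
play_rows(
  plan=[
    [-3, 0, -1, 0, 0, -0.04, -1],
    [-3, 0, 0, 0, 0, -0.04, -1],
  ],
)

```text
time_s: 11.25
eef_pos: [562.6, 117.3, 51.2]
ee_rot: [0.004, 0.766, 0.643, 0.002]
force: [0.9, -1.2, 0.7]
grip_width: 0.003
```

Request:
play_rows(
  plan=[
    [-2.5, 0, 0, 0, 0, -0.04, -1],
    [-2.5, 0, 0, 0, 0, -0.04, -1],
  ],
)

```text
time_s: 11.42
eef_pos: [558.7, 117.2, 52.4]
ee_rot: [0.005, 0.789, 0.614, 0.003]
force: [0.7, 0.2, 0.6]
grip_width: 0.003
```

Request:
play_rows(
  plan=[
    [-2.5, 0, -2, 0, 0.008, -0.03, -1],
    [-2.5, 0, -1, 0, 0, -0.03, -1],
  ],
)

```text
time_s: 11.58
eef_pos: [555.1, 116.9, 50.9]
ee_rot: [0.004, 0.806, 0.592, 0.001]
force: [2.4, -1.7, 1.3]
grip_width: -0.003
```

Request:
play_rows(
  plan=[
    [-2, 0.3, 0, 0, 0, -0.03, -1],
    [-2, 0.3, 0, 0, 0, -0.03, -1],
  ],
)

```text
time_s: 11.75
eef_pos: [552.4, 117.2, 52.0]
ee_rot: [0.006, 0.821, 0.57, 0.002]
force: [1.3, -1.1, 0.3]
grip_width: -0.003
```

Request:
play_rows(
  plan=[
    [-2, 0, -2, 0, 0.006, -0.02, -1],
    [-2, 0, 0, 0, 0, -0.02, -1],
  ],
)

```text
time_s: 11.92
eef_pos: [549.6, 116.8, 51.1]
ee_rot: [0.005, 0.831, 0.556, 0.0]
force: [0.9, -1.4, 1.3]
grip_width: 0.004
```

Request:
play_rows(
  plan=[
    [-2, 0, 0, 0, 0, -0.02, -1],
    [0, 0, 0, 0, 0, 0, -1],
  ],
)

```text
time_s: 12.08
eef_pos: [547.7, 116.8, 51.4]
ee_rot: [0.005, 0.837, 0.547, 0.001]
force: [-0.0, -0.8, 0.8]
grip_width: 0.002
```

Request:
play_rows(
  plan=[
    [-2.5, 0, -1, 0, 0, 0, -1],
    [-2.5, 0, 0, 0, 0, 0, -1],
  ],
)

```text
time_s: 12.25
eef_pos: [543.1, 117.0, 50.6]
ee_rot: [0.006, 0.836, 0.548, 0.001]
force: [1.9, -0.2, 1.9]
grip_width: -0.002
```

Run:
```python
from h import *
orbit(.04,4,58)
b=cap('side');w=cap('wrist')
cr=lambda i,u,v,h,k:cv2.resize(i[max(v-h,0):v+h,max(u-h,0):u+h],(k,k),interpolation=2)
P=[543.7,140,45];c0=list(map(int,proj(b,P)));print(c0)
for th in (-1.5,-1.7,-1.9,-2.1):
  for r in (38,75): print(th,r,((np.array(proj(b,[*(C+r*np.array([np.cos(th),np.sin(th)])),52]))-c0+40)*10).round())
cv2.imwrite('pics/c6.png',np.hstack([cr(b['img'],*c0,40,400)]*1))
cv2.imwrite('pics/c6.png',cv2.resize(b['img'][c0[1]-30:c0[1]+30,c0[0]-40:c0[0]+40],(800,600),interpolation=2))
```

```text
pos [543.1 117.   50.6] jaw -0.411 corr [0.0081 0.0087 0.    ] F [ 1.9 -0.2  1.9] w -0.002
phi -1.596 rad 57.1
Ft on tool -1.91 Fr 0.14
[-2.3 -0.2] -0.04
[-2.3 -0.1] -0.04
[-2.3 -0. ] -0.04
[-2.3  0.4] -0.04
[207, 169]
-1.5 38 [427. 382.]
-1.5 75 [530. 463.]
-1.7 38 [400. 397.]
-1.7 75 [477. 492.]
-1.9 38 [369. 408.]
-1.9 75 [416. 514.]
-2.1 38 [337. 414.]
-2.1 75 [351. 527.]
```

View pics/c6.png

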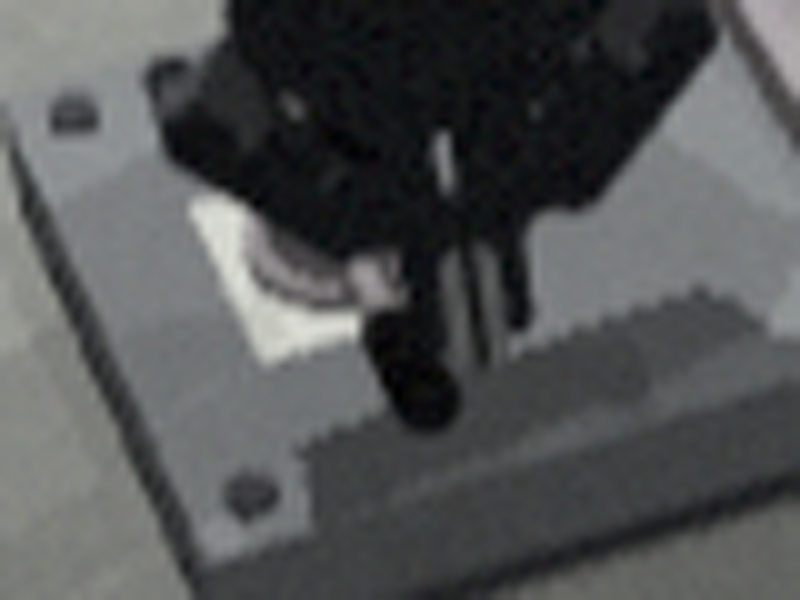

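Side crop: the grip runs from (388,325) to (428,405), so lever yaw is about −1.86 rad, ~90° off the slot. Contact force is only ~2 N, so no stop yet.

Request:
play_rows(
  plan=[
    [-2, 0, 0, 0.006, 0.006, 0, -1],
    [-2, 0, 0, 0, 0, 0, -1],
  ],
)

```text
time_s: 12.52
eef_pos: [540.3, 117.1, 51.4]
ee_rot: [0.002, 0.836, 0.548, 0.002]
force: [5.3, -0.3, 0.9]
grip_width: 0.002
```

Request:
play_rows(
  plan=[
    [-2, 0, 0, 0, 0, 0, -1],
    [-2, 0, 0, 0, 0, 0, -1],
  ],
)

```text
time_s: 12.68
eef_pos: [537.7, 117.1, 52.0]
ee_rot: [0.003, 0.836, 0.548, 0.004]
force: [5.7, 1.1, -0.5]
grip_width: -0.001
```

Force has plateaued at ~5.5 N, so the clutch is giving. About 6 mm more.

Request:
play_rows(
  plan=[
    [-2, 0.2, -1, 0, 0, 0, -1],
    [-2, 0.2, 0, 0, 0, 0, -1],
  ],
)

```text
time_s: 12.85
eef_pos: [535.3, 117.5, 51.9]
ee_rot: [0.004, 0.836, 0.548, 0.007]
force: [5.8, 0.4, 0.7]
grip_width: -0.001
```

Request:
play_rows(
  plan=[
    [-2, 0.3, 0, 0, 0, 0, -1],
    [-2, 0.3, 0, 0, 0, 0, -1],
    [-1, 0.3, 0, 0, 0, 0, -1],
  ],
)

```text
time_s: 13.1
eef_pos: [532.5, 118.2, 52.6]
ee_rot: [0.006, 0.836, 0.548, 0.01]
force: [5.9, -0.6, -1.4]
grip_width: -0.0
```

Request:
play_rows(
  plan=[
    [6, 0, 0, 0, 0, 0, -1],
    [10, 0, 0, 0, 0, 0, -1],
    [10, -3, 0, 0, 0, 0, -1],
    [0, 0, 10, 0, 0, 0, -1],
    [0, 0, 30, 0, 0, 0, -1],
  ],
)

```text
time_s: 13.52
eef_pos: [554.2, 115.4, 87.5]
ee_rot: [0.0, 0.836, 0.548, 0.002]
force: [-0.0, -0.5, -0.1]
grip_width: -0.004
```

Request:
play_rows(
  plan=[
    [0, -10, 40, 0, 0, 0, -1],
    [0, -30, 40, 0, 0, 0, -1],
    [0, -40, 20, 0, 0, 0, -1],
    [0, -30, 0, 0, 0, 0, -1],
    [0, 0, 0, 0, 0, 0, -1],
  ],
)

```text
time_s: 13.93
eef_pos: [551.8, 10.3, 191.9]
ee_rot: [0.001, 0.835, 0.551, 0.002]
force: [0.1, -0.9, -0.1]
grip_width: 0.0
```

Run:
```python
from h import *
st();b=cap('side');a=cap('scene');w=cap('wrist')
P=[543.7,150,45];c0=list(map(int,proj(b,P)));print(c0)
for th in (-1.7,-1.9,-2.1,-2.3):
  for r in (38,75): print(th,r,((np.array(proj(b,[*(C+r*np.array([np.cos(th),np.sin(th)])),52]))-c0+[40,30])*10).round())
  print('C',((np.array(proj(b,[*C,90]))-c0+[40,30])*10).round(),((np.array(proj(b,[*C,45]))-c0+[40,30])*10).round())
cv2.imwrite('pics/c7.png',cv2.resize(b['img'][c0[1]-30:c0[1]+30,c0[0]-40:c0[0]+40],(800,600),interpolation=2))
```

```text
pos [551.8  10.3 191.9] jaw -0.405 corr [-0.0017  0.0047  0.    ] F [ 0.1 -0.9 -0.1] w 0.0
[205, 166]
-1.7 38 [420. 327.]
-1.7 75 [497. 422.]
C [325. 113.] [346. 254.]
-1.9 38 [389. 338.]
-1.9 75 [436. 444.]
C [325. 113.] [346. 254.]
-2.1 38 [357. 344.]
-2.1 75 [371. 457.]
C [325. 113.] [346. 254.]
-2.3 38 [324. 346.]
-2.3 75 [305. 461.]
C [325. 113.] [346. 254.]
```

View pics/c7.png

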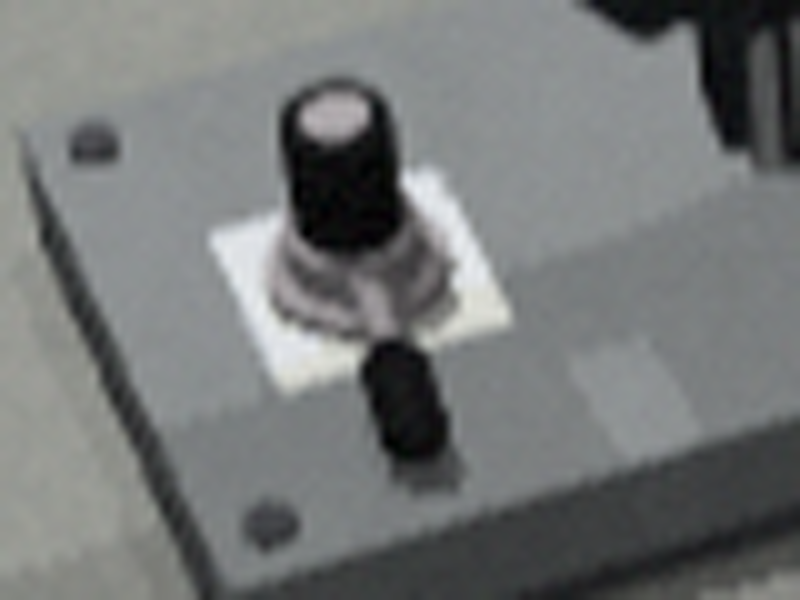

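Side crop: the clamp is upright with hub top at (338,113), and its flange is centred on the white square (centre about (360,279)). The lever runs (390,350)→(415,445), so its yaw is about −2.0 rad. The gripper is clear, so I'm handing in.

```bash
python3 -c "
from h import *
print(ctrl.finish_job())"
```

```text
the job is handed in; nothing more can be done
None
```

I moved the clamp from its stand into the socket, swung the lever clockwise to the stop, let the clutch give by about 8–10°, backed off and handed the job in at about 14 s. The hand-in gave no verdict.

- **Seating:** The T-head went through the slot without resistance. The flange met the surface within about 0.5 mm of the expected height. The last picture shows the clamp upright and centred on the socket.
- **Stop and clutch:** Resistance stayed at or below about 2.5 N until the lever was about 90° or a little more off the slot. It then held at 5.3–5.9 N, the clutch's stated slip force, over about 8 mm of travel at the grip. That is about 0.13–0.17 rad of slip, inside the 0.05–0.4 window. The lever's angle in the pictures changed by a similar 0.15 rad over that last push, good only to about 0.05 rad.
- **Checks that disagreed:** The camera views put the socket up to about 4–5 mm apart, so I used the wrist view. The clamp's yaw in the grip came out as −0.24 or −0.29 rad depending on the method. Neither difference hindered the fit.
- **Not measured:** I inferred the slip from force and travel. I also did not re-measure the cassettes, brush and jar after the moves. The arm passed well clear of them and I saw no force from a collision.

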